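Fill the sample tray from the lever-operated sweet dispenser

TASK

Fill the sample tray from the sweet dispenser: push the black tray along the counter until it is fully home under the spout, against the dispenser's foot, then press the dispenser's lever right down by its paddle and keep it down until all four red sweets have slid into the tray. Then ease the lever slowly back up under your finger, so that the lid comes down to fully shut without slamming. Only push and press: do not grasp or lift the tray, do not touch the sweets or the lid, and leave the other things where they stand.

Things in the scene. Friction and masses are not known exactly. Their poses are not given: they have to be found in the camera images.
- dispenser: sweet dispenser, fixed: wooden foot, clear sides, sloping metal chute, clear lid over the mouth. Origin on the counter, z up, -x out of the spout (roughly the robot's left), -y the lever's side (roughly towards the robot). Foot x -20 to 130, y -55 to 55 mm, 18 mm high; sides within y -33 to 33, x -53 to 121 mm, 244 mm high
- bay (a point): point on the counter, (-90, 0, 0) mm in the dispenser's frame: the middle of the tray when it is home, its near wall against the foot. Two steel guide rails there, 116 mm apart, top 14 mm high, run out from the foot to x = -40 mm and flare to 167 mm apart at x = -107 mm; they steer the tray in
- tray: loose black tray with a light wooden floor and a brass rim line, 140 (x) x 110 (y) x 47 mm high, walls 4 mm, about 0.35 kg, flat on the counter 75 to 100 mm short of its place and a little askew; origin at the middle of its underside. Its +x end faces the dispenser, its outer end wall (-x, 110 mm wide) is the one to push. Slides with ordinary friction, about 2 N
- lid: clear lid of the dispenser with a brass edge, 66 mm wide, 86 mm long; origin on its hinge, at its upper edge, 162 mm above the counter. It must be moved by the lever alone
- lid_hinge (a joint): angle of the lid: 0 shut, 1.05 rad wide open (lower edge swung out and up over the tray). A steel push rod links it to the lever: it follows the lever both ways, by about 1.5 times its angle. Weight and a light spring shut it: let go, it slams; eased down over about two seconds or more, it shuts quietly
- lever_hinge (a joint): angle of the lever: 0 at rest (lid shut, paddle up), 0.70 rad with the paddle right down (lid wide open). Turns about the dispenser's y axis. Springs back by itself when let go; the paddle takes about 2 to 6 N to push down and pushes up as much while it is eased back
- lever_pivot (a point): the lever's pivot, in the dispenser's frame at (10.7, -45, 102) mm; the axis is the dispenser's y
- paddle_top (a point): middle of the top of the lever's black rubber paddle, 44 mm along the lever x 60 mm across x 9 mm. At rest at (103, -120, 140) mm in the dispenser's frame, tilted 20 degrees (end away from the pivot higher); swings down on an arc of 100 mm radius about the pivot axis to 72 mm above the counter, then tilted 20 degrees the other way. The dispenser's side is 87 mm away
- sweet_0_mid (a point): one of four small red pillow-shaped wrapped sweets, about 31 x 42 x 15 mm, 22 g; this point is its centre. At the start the four lie in a row in the chute behind the shut lid
- sweet_1_mid (a point): one of four small red pillow-shaped wrapped sweets, about 31 x 42 x 15 mm, 22 g; this point is its centre. At the start the four lie in a row in the chute behind the shut lid
- sweet_2_mid (a point): one of four small red pillow-shaped wrapped sweets, about 31 x 42 x 15 mm, 22 g; this point is its centre. At the start the four lie in a row in the chute behind the shut lid
- sweet_3_mid (a point): one of four small red pillow-shaped wrapped sweets, about 31 x 42 x 15 mm, 22 g; this point is its centre. At the start the four lie in a row in the chute behind the shut lid
- candle: white cylinder candle with red flowers on a black square foot, 60 x 60 x 66 mm, loose, standing in front of the dispenser; origin under its middle. Bystander
- doll: small turned wooden doll, black with gold bands, 35 mm across, 112 mm high, loose, standing at the right of the dispenser; origin under its middle. Bystander
- long_candle: painted white stick candle lying down, 157 mm long, 17 mm thick, loose, in front of the tray's path; origin under its middle. Bystander

How it is judged:
By the outcome, as a careful person would: the job done as asked, in the order asked, and still so for the second after the job is handed in, with the robot touching nothing.
It also fails if it takes over 61 s, if anything falls off the work surface, if the arm or the gripper's body presses on something with over 40 N, if the wrist force passes 120 N, or if a joint passes its speed limit or range.

ROBOT

A 6-joint arm with a two-finger parallel gripper is mounted at the origin on a cart in front of the work surface, level with it; the furniture and walls round the work are solid. World frame = base frame: x ahead of the robot, y to its left, z up, the work surface at z = 0. Lengths are in m, angles in rad, forces in N, time in s.
With the tool pointing down it reaches from about 0.3 to 0.875 m from the base axis. Payload 4.2 kg.
Tool frame: the origin (TCP) lies between the finger pads; the fingertips stand tips_ahead ahead of it and the grasp point (between the pads) is the TCP (tips_ahead is the distance from the TCP to the fingertips, in m); x points along the fingers, y is the direction in which the jaws open and shut, and the axes are right-handed (so a half turn about x gives the same grasp; the last joint's range is limited). The gripper opens to 85 mm and grips with 20 to 120 N. Pads are 22 mm wide; open, the fingers measure 114 mm over their backs; the gripper's body (76 mm by 85 mm) begins 54 mm behind the grasp point. The pads swing forward as they close: fully open they stand 13 mm farther back than shut.
Start: joints at [-1.27, 0.32, 1.565, -0, 1.257, -0.02], TCP at [0.181, -0.546, 0.25] pointing down, gripper open.
Joint ranges: [-3.11, 3.11], [-0.84, 2.01], [0.21, 2.61], [-1.34, 4.49], [0.05, 2.63], [-2.56, 2.56]. Speed limits (rad/s): [2.57, 2.57, 3.14, 3.14, 3.14, 3.14].

INTERFACE

Orientations are given as a rotation vector (axis times angle).
In Python, from station import * gives the robot as it stands. The module is installed in compiled form; this text tells all that it offers.
- The arm moves only by the shell command python3 -m crank 'ROWS' [FORCE]. ROWS is JSON, a list of rows, each a list of 3 entries, a list of its own where there are three numbers: the shift along the world's x, y, z in mm, then the turn about the world's z in degrees, then the opening in per cent of the stroke, from 0 (shut) to 100 (fully open). In form: [[[x, y, z], turn, gripper], ...]. A call has 1 to 8 rows; each row shifts and turns the commanded pose from where the row before left it; what a row does not reach is not made up. A row lasts 1/12 s, in which the tool goes at most 41.7 mm and 7.16 degrees, less where a joint would pass 70% of its speed; a pose out of reach is approached as far as the arm can. A call with a gripper value outside its range is refused whole. The fingers move at their own pace and stop on an object; FORCE is the grip in N (left out, the last holds). Time passes only in rows, so rows that do not move let the fingers close. It gives the time, the measured TCP pose, the force and the opening at its end, in the units of the state.
- get_state(): the state, without advancing time (a new reading comes with each control period).
- capture(name): name is "side" or "top"; returns the picture (400x640x3 uint8, red, green, blue); there is no depth.
- calibration(name): a dict with "fx", "fy", "cx", "cy" (pixels), "rvec" (rotation vector, rad) and "tvec" (3), from world to camera coordinates, as OpenCV has them. Camera axes: x right, y down, z forward; pixel columns grow to the right and rows downward; lengths in m; the calibration is good to about 2 mm. A picture is of the moment at which its call begins. calibration takes no time and is no camera call.
- job_done(): hands the job in, once; it reports no verdict.
The state is a dict: "time_s": time; "joint_pos": joint angles; "qvel": joint speeds; "tau": joint torques, N m; "eef_pos": TCP position; "tcp_rot": TCP orientation; "contact_force": force on the tool from outside, world axes, zero at the start; "moment": the same for the moment, N m; "finger_gap": opening from 0.0 (shut) to 1.0 (fully open).
Only numpy, scipy, OpenCV 4.12 (cv2) and the standard library are available. Lean on these libraries where they do the work, as an engineer would, in place of code of your own. Each camera call takes 0.05 s, during which the arm holds its last target.

## Working session

There is one attempt and no reset: what is moved stays moved. The work goes in short steps, Python scripts to look and compute and a shell command to move; the robot and the scene stay as the last step left them, time stands still between calls to the robot, and variables do not carry over. Pictures are saved under pics/ and viewed, and the job is handed in when it is done.

```bash
mkdir -p pics; python3 - <<'E'
from station import *
import cv2
for n in ("side","top"):
    im=capture(n); cv2.imwrite(f"pics/{n}0.png",im[:,:,::-1]); print(n,calibration(n))
print(get_state())
E
```

```text
side {'fx': 396.7571903154373, 'fy': 396.7571903154373, 'cx': 316.42597173529873, 'cy': 198.36554461588818, 'rvec': array([ 0.60737428, -2.5332962 ,  1.32558591]), 'tvec': array([0.48321832, 0.19832128, 0.76324714])}
top {'fx': 439.1719544914603, 'fy': 439.1719544914603, 'cx': 315.47270621420006, 'cy': 204.01709712527173, 'rvec': array([ 2.14867022, -2.18504745,  0.10114022]), 'tvec': array([0.06685289, 0.52658513, 1.00217468])}
{'time_s': 0.1, 'joint_pos': array([-1.26998651e+00,  3.20212148e-01,  1.56556980e+00, -1.69389882e-05,
        1.25742645e+00, -1.99851275e-02]), 'qvel': array([ 0.00096941, -0.00209705, -0.00264512,  0.00010951,  0.00040987,
        0.00109782]), 'tau': array([-6.78924062e-04, -4.16411555e+01, -2.34706181e+01, -1.92186699e-04,
        4.97966335e-03, -1.52200096e-05]), 'eef_pos': array([ 0.18119177, -0.5452714 ,  0.24957046]), 'tcp_rot': array([ 2.04844295,  0.33311598, -2.04894534]), 'contact_force': array([ 0.04435915, -0.71047164, -0.17343765]), 'moment': array([ 0.03383688, -0.03281111, -0.04993891]), 'finger_gap': 0.9955019319108795}
```

View pics/side0.png

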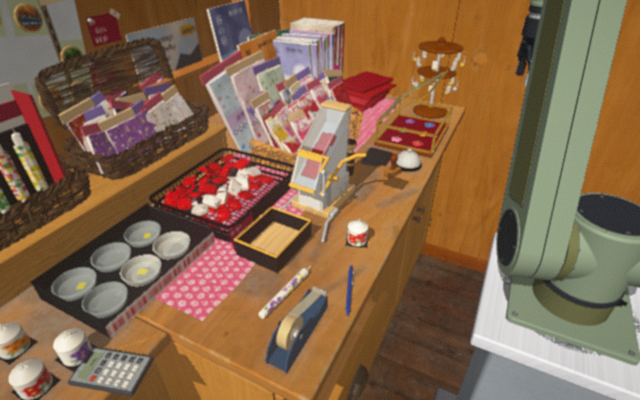

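View pics/top0.png

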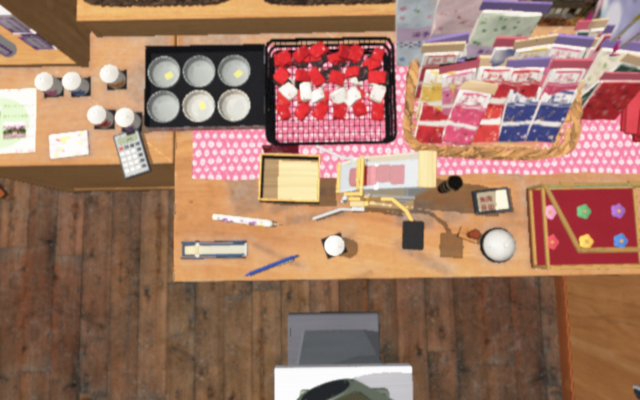

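The side view shows the dispenser around (325,165), with the tray at (272,238). In the top view the tray is at (290,178), the dispenser at (385,178), the black paddle at (413,235), the candle at (335,245) and the doll at (450,184). I'll enlarge both.

```bash
cat > h.py <<'E'
import numpy as np, cv2
from station import *
def cam(n):
    c=calibration(n); K=np.array([[c['fx'],0,c['cx']],[0,c['fy'],c['cy']],[0,0,1]]); return K,cv2.Rodrigues(c['rvec'])[0],c['tvec'],c['rvec']
def ray(n,uv,z):
    K,R,t,_=cam(n); o=-R.T@t; d=R.T@np.linalg.inv(K)@np.array([uv[0],uv[1],1.]); return o+d*(z-o[2])/d[2]
def proj(n,P):
    K,R,t,r=cam(n); return cv2.projectPoints(np.array(P,float).reshape(-1,3),r,t,K,None)[0][:,0]
E
python3 - <<'E'
import cv2
a=cv2.imread('pics/top0.png')[130:270,240:480]; cv2.imwrite('pics/t0c.png',cv2.resize(a,None,fx=3.3,fy=3.3,interpolation=cv2.INTER_CUBIC))
a=cv2.imread('pics/side0.png')[90:290,220:430]; cv2.imwrite('pics/s0c.png',cv2.resize(a,None,fx=3,fy=3,interpolation=cv2.INTER_CUBIC))
E
```

```text
(no output)
```

View pics/t0c.png

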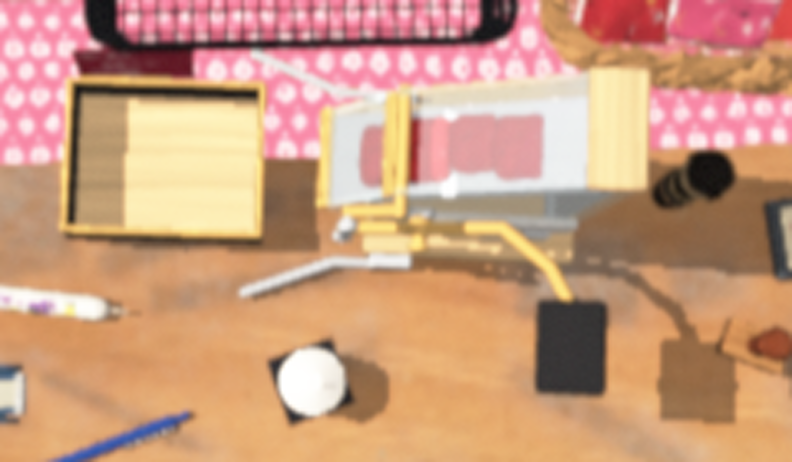

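View pics/s0c.png

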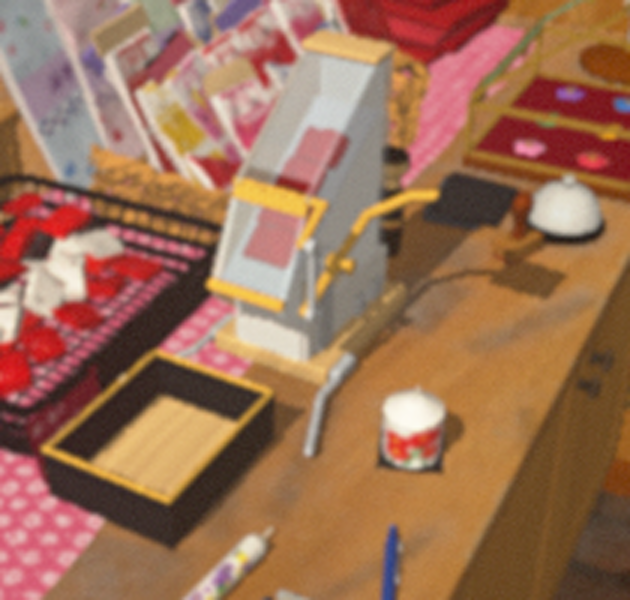

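```bash
python3 - <<'E'
from h import *
from scipy.optimize import least_squares
T=lambda p:(p[0]/3.3+240-.35,p[1]/3.3+130-.35)
S=lambda p:(p[0]/3+220-.33,p[1]/3+90-.33)
c=np.array([ray('top',T(p),.047)[:2] for p in [(66,80),(265,82),(262,238),(61,234)]])
print('tray',c.round(4),c.mean(0)); 
for i in range(4): d=c[(i+1)%4]-c[i]; print(np.linalg.norm(d),np.degrees(np.arctan2(d[1],d[0])))
# dispenser points (local)->pix
pts=[('top',(571,347),(103,-120,140)),('top',(245,293),(-107,-83.5,14)),('top',(256,52),(-107,83.5,14)),('top',(335,263),(-40,-58,14)),
('side',(312,452),(-107,-83.5,14))]
c_,s_=0,0
def res(q,full=False):
    a=q[2];R=np.array([[np.cos(a),-np.sin(a)],[np.sin(a),np.cos(a)]]);o=[]
    for n,p,l in pts:
        l=np.array(l)/1000; w=np.r_[q[:2]+R@l[:2],l[2]]
        o+=list(proj(n,w)[0]-(T if n=='top' else S)(p))
    return np.array(o)
r=least_squares(res,[.5,-.1,-1.57]);print(r.x,np.degrees(r.x[2]),res(r.x).round(1))
q=r.x;a=q[2];R=np.array([[np.cos(a),-np.sin(a)],[np.sin(a),np.cos(a)]])
for nm,l in dict(bay=(-90,0),pad=(103,-120),piv=(10.7,-45),endhome=(-160,0),sidefar=(121,33)).items(): print(nm,q[:2]+R@np.array(l)/1000)
for n,f in (('top',[(590,70),(648,70),(645,190),(590,188)]),): print([ (ray(n,T(p),.244)[:2].round(4)) for p in f])
w=[np.r_[q[:2]+R@np.array(l)/1000,.244] for l in [(121,33),(121,-33),(80,33)]];print('pred',np.round(w,3))
for n,p,z in (('top',(311,381),.066),('side',(411,460),0)): print('candle',ray(n,(T if n=='top' else S)(p),z))
print('doll',ray('top',T((712,173)),.112)); print('longc',ray('top',T((120,310)),.012),ray('top',(212,217),.012))
print('wooden thing', ray('top',T((770,343)),.04))
E
```

```text
tray [[0.6449 0.1857]
 [0.6409 0.0456]
 [0.5306 0.0496]
 [0.5358 0.1896]] [0.58807598 0.11762496]
0.14018120921978244 -91.61855096757604
0.11038577978004296 177.9176170338325
0.14010480971478664 87.86783949469076
0.10912927298166442 -2.044655078561315
[ 0.57316036 -0.04800549 -1.63138512] -93.4714823949064 [ 0.6  0.9 -0.6 -0.7 -0.9  3.   0.8 -1.1 -1.9 -1.4]
bay [0.57861002 0.04182936]
pad [ 0.44714373 -0.14355029]
piv [ 0.52759503 -0.05596103]
endhome [0.58284864 0.11170092]
sidefar [ 0.59877305 -0.17078167]
[array([ 0.6021, -0.1368]), array([ 0.6015, -0.1695]), array([ 0.5332, -0.1649]), array([ 0.5349, -0.1342])]
pred [[ 0.599 -0.171  0.244]
 [ 0.533 -0.167  0.244]
 [ 0.601 -0.13   0.244]]
candle [0.43087312 0.01820051 0.066     ]
candle [0.42630671 0.02588397 0.        ]
doll [ 0.5613543  -0.24446545  0.112     ]
longc [0.48414825 0.15223771 0.012     ] [0.50235202 0.30411458 0.012     ]
wooden thing [ 0.45204058 -0.30163114  0.04      ]
```

```bash
python3 - <<'E'
from h import *
import station
print([ (k,v) for k,v in vars(station).items() if not k.startswith('_') and isinstance(v,(int,float,str,list,tuple,dict))][:20])
s=get_state(); print(cv2.Rodrigues(s['tcp_rot'])[0].round(3), s.keys())
print('tin/basket', ray('top',(266,140),.03),ray('top',(205,125),.03))
E
```

```text
[('tips_ahead', 0.019)]
[[-0.     0.315 -0.949]
 [ 0.002 -0.949 -0.315]
 [-1.    -0.002 -0.   ]] dict_keys(['time_s', 'joint_pos', 'qvel', 'tau', 'eef_pos', 'tcp_rot', 'contact_force', 'moment', 'finger_gap'])
tin/basket [0.68185005 0.17278237 0.03      ] [0.72095677 0.31801179 0.03      ]
```

```bash
python3 -m crank '[[[20,0,30],0,100],[[20,30,40],0,50],[[20,30,30],0,50],[[10,38,0],0,50],[[0,40,0],0,50],[[0,40,0],0,50],[[0,40,0],0,50],[[0,40,0],0,50]]'
```

```text
time_s: 0.77
eef_pos: [0.2441, -0.2957, 0.3374]
tcp_rot: [2.048, 0.332, -2.049]
contact_force: [1.4, 0.4, 0.1]
finger_gap: 0.502
```

```bash
python3 -m crank '[[[5,40,0],6.8,50],[[5,40,0],6.8,50],[[5,40,0],6.8,50],[[5,40,0],6.8,50],[[5,40,0],6.8,50],[[5,40,0],6.8,50],[[5,40,0],6.8,50],[[5,40,0],6.8,50]]'; python3 -m crank '[[[15,38,0],6.8,50],[[15,38,0],6.8,50],[[25,30,0],0,50],[[30,25,0],0,50],[[30,25,0],0,50],[[38,15,0],0,50],[[38,5,0],0,50],[[38,5,0],0,50]]'
```

```text
time_s: 1.43
eef_pos: [0.2837, 0.024, 0.338]
tcp_rot: [1.424, 1.054, -1.422]
contact_force: [1.1, -0.5, 0.6]
finger_gap: 0.501
time_s: 2.1
eef_pos: [0.5148, 0.2044, 0.3371]
tcp_rot: [1.253, 1.18, -1.255]
contact_force: [0.4, 0.6, 0.6]
finger_gap: 0.503
```

```bash
python3 -m crank '[[[38,11,0],0,50],[[38,11,-10],0,50],[[0,0,-38],0,50],[[0,0,-38],0,50],[[0,0,-38],0,50],[[0,0,-38],0,50],[[0,0,-38],0,50],[[0,0,0],0,50]]';  python3 - <<'E'
from h import *
s=get_state(); print(cv2.Rodrigues(s['tcp_rot'])[0].round(3),s['eef_pos'])
for n in ("side","top"):
    cv2.imwrite(f"pics/{n}1.png",capture(n)[:,:,::-1])
a=cv2.imread('pics/top1.png')[120:280,180:480]; b=cv2.imread('pics/side1.png')[120:320,170:420]
cv2.imwrite('pics/c1.png',np.vstack([cv2.resize(a,(500,267)),cv2.resize(b,(500,333))][:2]) if 0 else np.hstack([cv2.resize(a,(400,213)),cv2.resize(b,(400,213))]))
E
```

```text
time_s: 2.77
eef_pos: [0.5845, 0.2233, 0.1295]
tcp_rot: [1.243, 1.186, -1.27]
contact_force: [-0.5, -0.8, -0.5]
finger_gap: 0.5
[[-0.016  0.998 -0.063]
 [-0.006 -0.063 -0.998]
 [-1.    -0.016  0.007]] [0.58450155 0.22334302 0.12948967]
```

View pics/side1.png

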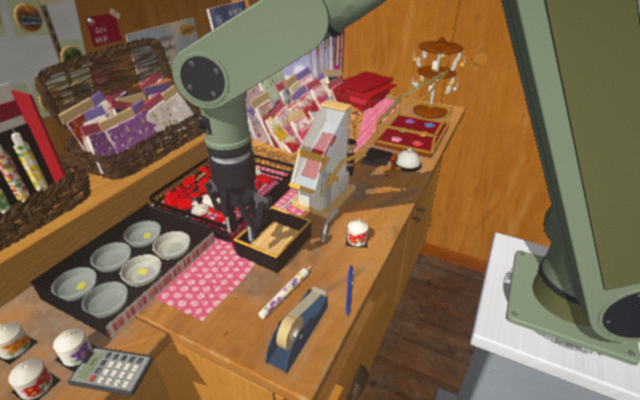

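View pics/top1.png

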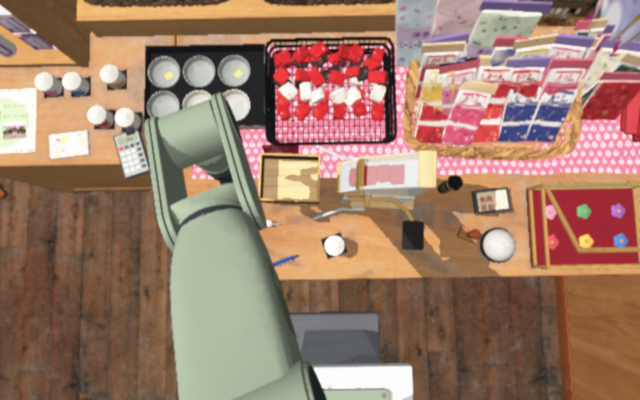

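The gripper is just outside the tray's outer wall (side view, fingers at about (240,215)). Next I lower it to pushing height.

```bash
python3 -m crank '[[[6,0,-30],0,50],[[0,0,-30],0,50],[[0,0,-20],0,50],[[0,0,-8],0,50],[[0,0,0],0,50]]';  python3 - <<'E'
from h import *
cv2.imwrite("pics/side2.png",cv2.resize(capture('side')[120:320,170:420,::-1],(750,600)))
E
```

```text
time_s: 3.28
eef_pos: [0.5962, 0.2254, 0.0506]
tcp_rot: [1.256, 1.178, -1.255]
contact_force: [-0.2, 0.5, 0.2]
finger_gap: 0.5
```

View pics/side2.png

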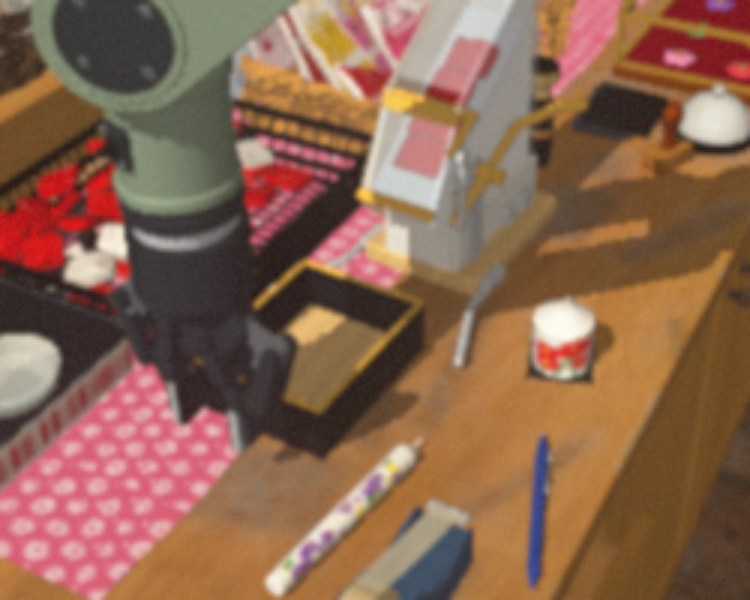

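The fingertips are behind the outer wall (image point about (240,440)). I'll lower a bit more and start pushing.

```bash
python3 -m crank '[[[-4,-5,-8],0,50],[[-1,-5,-7],0,50],[[0,-6,0],0,50],[[0,-6,0],0,50],[[0,-6,0],0,50],[[0,-6,0],0,50],[[0,-6,0],0,50],[[-1,-6,0],0,50]]'; python3 -m crank '[[[0,-6,0],0,50],[[-1,-6,0],0,50],[[0,-6,0],0,50],[[0,-6,0],0,50],[[-1,-6,0],0,50],[[0,-5,0],0,50]]';  python3 - <<'E'
from h import *
cv2.imwrite("pics/side3.png",cv2.resize(capture('side')[120:320,170:420,::-1],(750,600)))
E
```

```text
time_s: 4.0
eef_pos: [0.5903, 0.179, 0.0354]
tcp_rot: [1.257, 1.178, -1.254]
contact_force: [1.3, 3.4, 0.8]
finger_gap: 0.498
time_s: 4.5
eef_pos: [0.5877, 0.1438, 0.0353]
tcp_rot: [1.256, 1.178, -1.255]
contact_force: [0.3, 5.2, 3.1]
finger_gap: 0.499
```

View pics/side3.png

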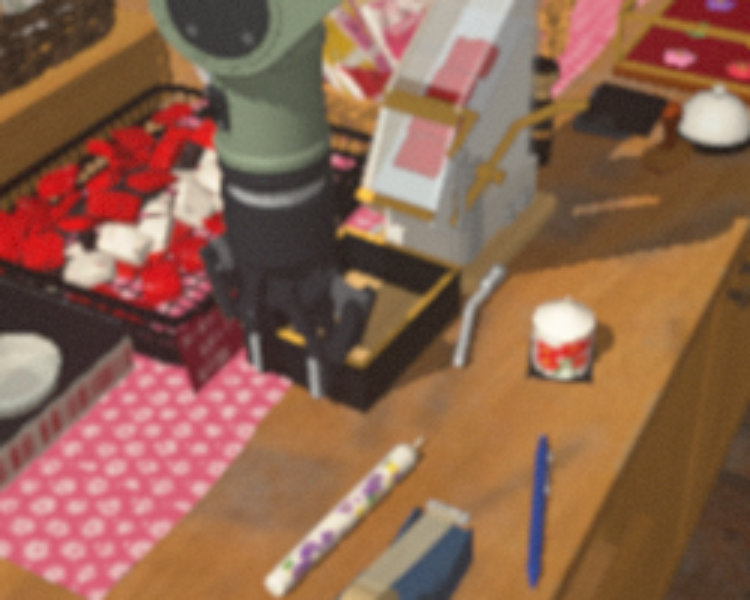

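The tray is following straight, with its front near the rails. I'll carry on slowly.

```bash
python3 -m crank '[[[-0.3,-4,0],0,50],[[-0.3,-4,0],0,50],[[-0.3,-4,0],0,50],[[-0.3,-3,0],0,50]]'; python3 -c "
from station import *;print(get_state()['contact_force'])"; python3 -m crank '[[[0,-3,0],0,50],[[0,-2,0],0,50]]'; python3 -m crank '[[[0,-2,0],0,50],[[0,-2,0],0,50]]'
```

```text
time_s: 4.88
eef_pos: [0.5865, 0.129, 0.0351]
tcp_rot: [1.256, 1.179, -1.255]
contact_force: [-0.6, 4.9, 2.9]
finger_gap: 0.5
[-0.59917829  4.92740954  2.94627011]
time_s: 5.05
eef_pos: [0.5863, 0.1241, 0.035]
tcp_rot: [1.256, 1.179, -1.256]
contact_force: [-0.0, 5.2, 5.0]
finger_gap: 0.501
time_s: 5.22
eef_pos: [0.5867, 0.1236, 0.0351]
tcp_rot: [1.264, 1.181, -1.254]
contact_force: [-0.5, 24.8, 2.7]
finger_gap: 0.501
```

The force jumped to 25 N where the foot was expected, so the tray is at the stop. I'll back off and check.

```bash
python3 -m crank '[[[0,0,0],0,50],[[0,6,0],0,50],[[0,20,0],0,50],[[0,35,0],0,50],[[0,10,30],0,50],[[0,0,38],0,50],[[0,0,38],0,50],[[0,0,38],0,50]]'; python3 -m crank '[[[-20,0,36],0,40],[[-20,0,36],0,20],[[-30,0,28],0,0],[[-38,0,15],0,0],[[-40,0,0],0,0],[[-40,0,0],0,0]]'; python3 - <<'E'
from h import *
a=capture('top')[:,:,::-1]; b=capture('side')[:,:,::-1]
cv2.imwrite("pics/top4.png",cv2.resize(a[130:270,240:480],None,fx=3.3,fy=3.3,interpolation=2))
cv2.imwrite("pics/side4.png",cv2.resize(b[90:290,220:430],None,fx=3,fy=3,interpolation=2))
E
```

```text
time_s: 5.88
eef_pos: [0.5852, 0.19, 0.1791]
tcp_rot: [1.25, 1.179, -1.259]
contact_force: [0.7, -0.2, -0.3]
finger_gap: 0.502
time_s: 6.38
eef_pos: [0.3967, 0.1897, 0.294]
tcp_rot: [1.255, 1.176, -1.257]
contact_force: [-0.3, 0.5, 0.0]
finger_gap: -0.001
```

View pics/top4.png

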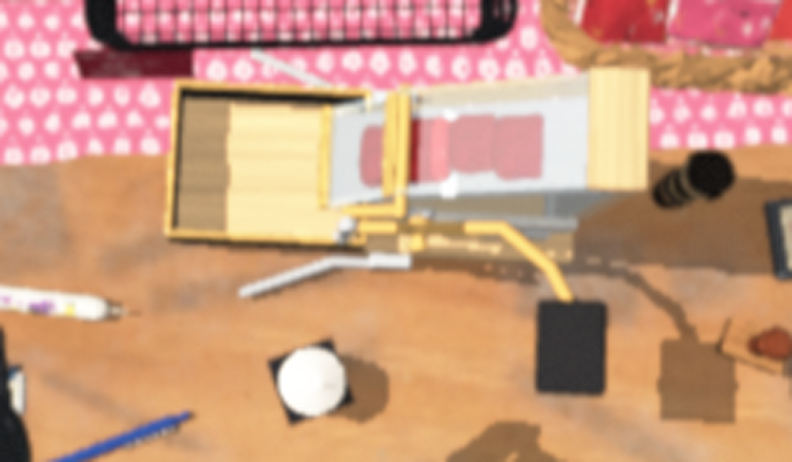

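View pics/side4.png

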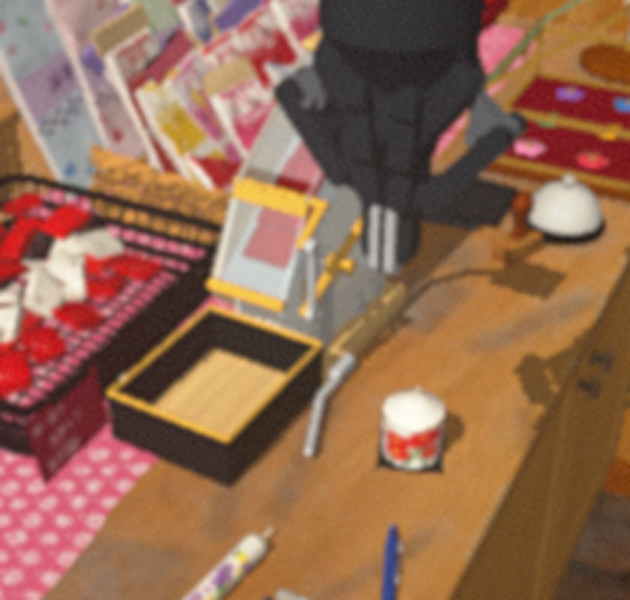

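```bash
python3 - <<'E'
from h import *
T=lambda p:(p[0]/3.3+240-.35,p[1]/3.3+130-.35)
A=ray('top',T((176,83)),.047)[:2];B=ray('top',T((166,238)),.047)[:2]
print(A,B,(A+B)/2,np.linalg.norm(A-B),np.degrees(np.arctan2(*(A-B)[::-1])))
E
python3 -m crank '[[[-10,-38,-8],-7,0],[[-5,-40,-5],-7,0],[[0,-41,-5],-7,0],[[5,-40,-5],-7,0],[[10,-38,-5],-7,0],[[10,-38,-5],-7,0],[[10,-38,-5],-7,0],[[8,-30,-5],-7,0]]'
python3 -m crank '[[[8,-20,-5],-7,0],[[6,-10,-10],-7,0],[[0,0,-15],-7,0],[[0,0,-10],-7,0],[[0,0,0],-6,0]]'
```

```text
[0.64135359 0.10822933] [0.53177657 0.11643443] [0.58656508 0.11233188] 0.10988378569290715 -4.2823059446572636
time_s: 7.15
eef_pos: [0.4259, -0.1156, 0.2499]
tcp_rot: [1.924, 0.514, -1.93]
contact_force: [0.7, 0.5, 0.5]
finger_gap: -0.001
time_s: 7.57
eef_pos: [0.4382, -0.1428, 0.2077]
tcp_rot: [-2.177, 0.076, 2.195]
contact_force: [0.1, -0.3, 0.7]
finger_gap: -0.001
```

```bash
python3 -m crank '[[[0,0,-20],0,0],[[0,0,-16],0,0],[[0,0,0],0,0]]'; python3 - <<'E'
from h import *
a=capture('top')[:,:,::-1]; b=capture('side')[:,:,::-1]
cv2.imwrite("pics/side5.png",cv2.resize(b[90:240,260:460],None,fx=3.5,fy=3.5,interpolation=2))
cv2.imwrite("pics/top5.png",cv2.resize(a[130:270,240:480],None,fx=3,fy=3,interpolation=2))
E
```

```text
time_s: 7.82
eef_pos: [0.4376, -0.142, 0.1714]
tcp_rot: [-2.179, 0.068, 2.199]
contact_force: [-0.1, 1.3, -0.5]
finger_gap: -0.001
```

View pics/side5.png

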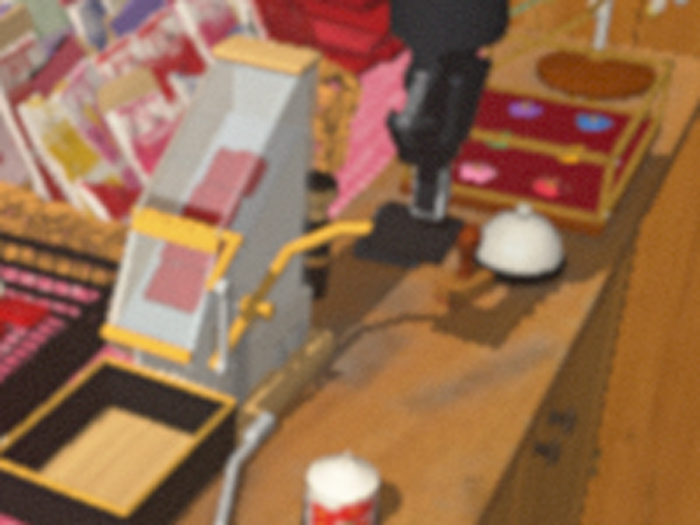

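View pics/top5.png

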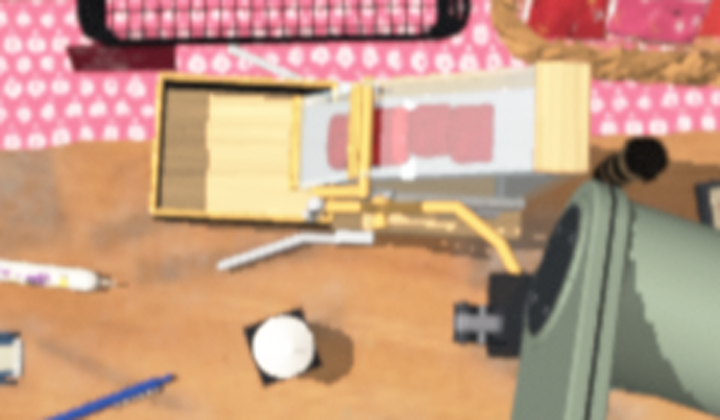

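The fingertip hovers just above the paddle (side crop: tip at (430,215), paddle centre about (410,235)). Now the press, with the slight arc.

```bash
python3 -m crank '[[[2,0,-3],0,0],[[2,0,-3],0,0],[[0,0,-3],0,0],[[0,0,-3],0,0],[[0,-0.5,-3],0,0],[[0,-0.5,-3],0,0]]'; python3 -m crank '[[[0,-0.5,-4],0,0],[[0,-0.5,-4],0,0],[[0,-0.5,-4],0,0],[[0,-0.5,-4],0,0],[[0,-0.5,-4],0,0],[[0,0,-4],0,0]]'; python3 - <<'E'
from h import *
b=capture('side')[:,:,::-1]
cv2.imwrite("pics/side6.png",cv2.resize(b[90:260,250:460],None,fx=3.5,fy=3.5,interpolation=2))
E
```

```text
time_s: 8.42
eef_pos: [0.4446, -0.1431, 0.1571]
tcp_rot: [-2.191, 0.07, 2.189]
contact_force: [-0.9, -0.8, 1.7]
finger_gap: 0.002
time_s: 8.92
eef_pos: [0.4445, -0.1456, 0.1326]
tcp_rot: [-2.19, 0.07, 2.189]
contact_force: [-0.2, -2.8, 2.4]
finger_gap: 0.001
```

View pics/side6.png

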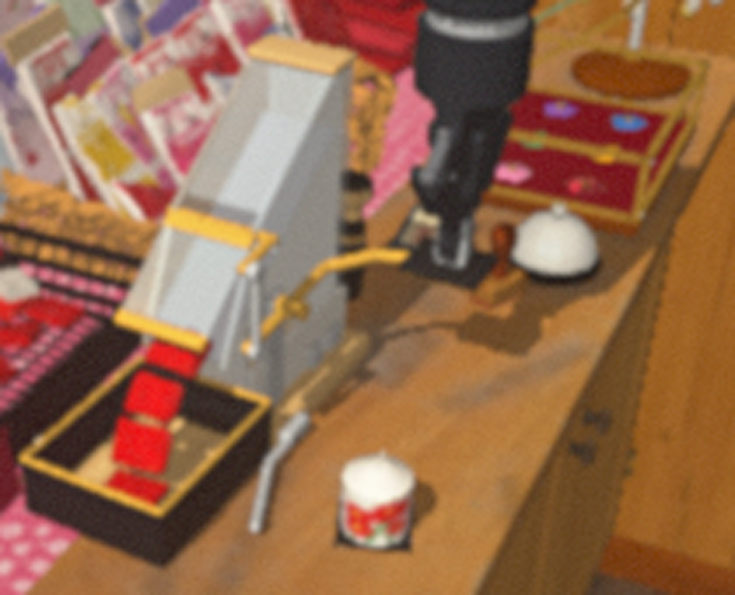

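The lid is about half open and the sweets are already sliding in (red at about (145,430)). I'll press on to the bottom.

```bash
python3 -m crank '[[[0,0,-5],0,0],[[0,0,-5],0,0],[[0,0.5,-5],0,0],[[0,0.5,-5],0,0],[[0,0.5,-5],0,0],[[0,0.5,-4],0,0]]'; python3 -m crank '[[[0,0.5,-3],0,0],[[0,0.5,-3],0,0]]';  python3 -m crank '[[[0,0,-2],0,0]]'
```

```text
time_s: 9.47
eef_pos: [0.4446, -0.1435, 0.1035]
tcp_rot: [-2.19, 0.07, 2.189]
contact_force: [0.1, -4.2, 4.8]
finger_gap: -0.003
time_s: 9.63
eef_pos: [0.4446, -0.1422, 0.0977]
tcp_rot: [-2.19, 0.069, 2.189]
contact_force: [-0.4, -3.3, 5.5]
finger_gap: -0.001
time_s: 9.72
eef_pos: [0.4446, -0.1419, 0.0957]
tcp_rot: [-2.189, 0.069, 2.188]
contact_force: [0.5, -1.1, 5.7]
finger_gap: 0.0
```

```bash
python3 -m crank '[[[0,0,-1.5],0,0]]';  python3 -m crank '[[[0,0,-1.5],0,0]]'; python3 -m crank '[[[0,0,-1],0,0]]'; python3 - <<'E'
from h import *
b=capture('side')[:,:,::-1]
cv2.imwrite("pics/side7.png",cv2.resize(b[90:260,250:460],None,fx=3.5,fy=3.5,interpolation=2))
E
```

```text
time_s: 9.8
eef_pos: [0.4446, -0.1416, 0.0943]
tcp_rot: [-2.189, 0.069, 2.188]
contact_force: [1.1, -0.0, 5.3]
finger_gap: 0.001
time_s: 9.88
eef_pos: [0.4447, -0.1414, 0.093]
tcp_rot: [-2.188, 0.068, 2.187]
contact_force: [0.6, 2.1, 11.2]
finger_gap: -0.003
time_s: 9.97
eef_pos: [0.4448, -0.1413, 0.0927]
tcp_rot: [-2.189, 0.068, 2.187]
contact_force: [-2.0, 2.8, 19.3]
finger_gap: 0.001
```

View pics/side7.png

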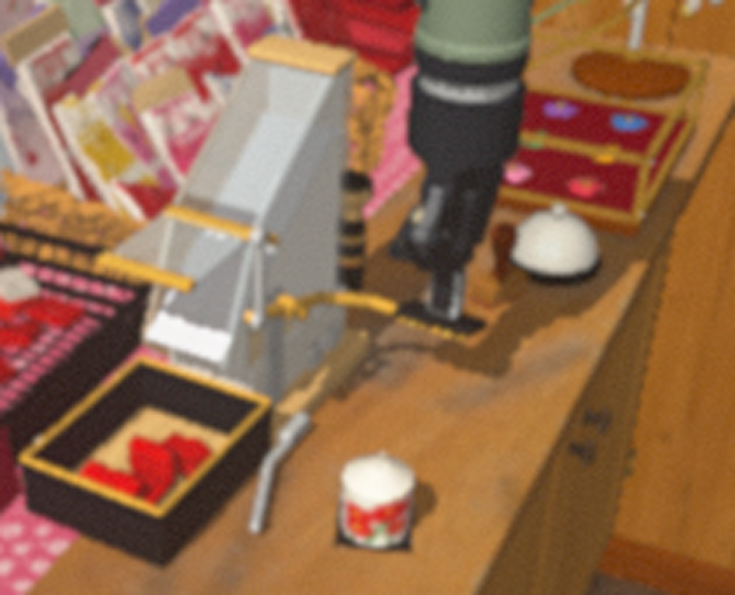

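The lever is on its stop (19 N), the lid is wide open and the chute looks empty. I'll hold and count the sweets.

```bash
python3 -m crank '[[[0,0,0],0,0],[[0,0,0],0,0],[[0,0,0],0,0],[[0,0,0],0,0],[[0,0,0],0,0],[[0,0,0],0,0],[[0,0,0],0,0],[[0,0,0],0,0]]'; python3 - <<'E'
from h import *
a=capture('top')[:,:,::-1]; b=capture('side')[:,:,::-1]
cv2.imwrite("pics/c8.png",np.hstack([cv2.resize(b[170:260,250:340],(400,400),interpolation=2),cv2.resize(a[140:220,280:360],(400,400),interpolation=2)]))
E
```

```text
time_s: 10.68
eef_pos: [0.4448, -0.1413, 0.093]
tcp_rot: [-2.189, 0.068, 2.187]
contact_force: [-0.8, 2.3, 13.0]
finger_gap: -0.0
```

View pics/c8.png

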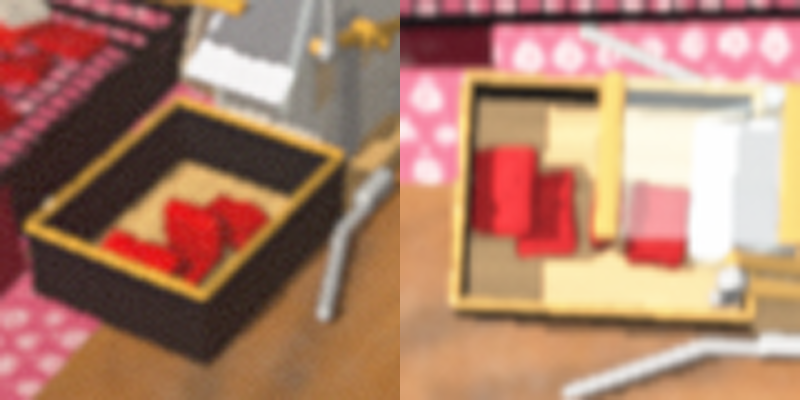

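```bash
python3 - <<'E'
from h import *
a=capture('top')[:,:,::-1]; b=capture('side')[:,:,::-1]
cv2.imwrite("pics/c9.png",np.hstack([cv2.resize(b[200:245,268:318],(400,360),interpolation=2),cv2.resize(a[160:205,290:340],(400,360),interpolation=2)]))
E
```

```text
(no output)
```

View pics/c9.png

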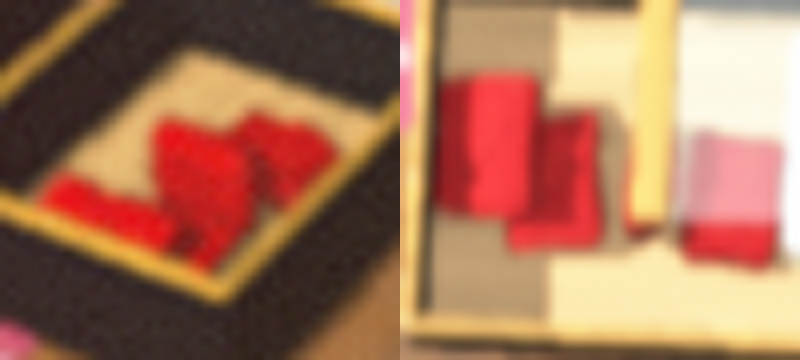

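All four are in the tray: in the top view at (505,145), (560,200), under the lid bar at (640,220), and (740,200). Now I'll ease the lever up slowly.

```bash
python3 -m crank '[[[0,0,1.5],0,0],[[0,0,1.5],0,0],[[0,-0.3,1.5],0,0],[[0,-0.3,1.5],0,0],[[0,-0.3,1.5],0,0],[[0,-0.3,1.5],0,0],[[0,-0.3,1.5],0,0],[[0,-0.3,1.5],0,0]]'; python3 -m crank '[[[0,-0.3,1.5],0,0],[[0,-0.3,1.5],0,0],[[0,-0.3,1.5],0,0],[[0,-0.3,1.5],0,0],[[0,-0.3,1.5],0,0],[[0,0,1.5],0,0],[[0,0,1.5],0,0],[[0,0,1.5],0,0]]';python3 -m crank '[[[0,0,1.5],0,0],[[0,0,1.5],0,0],[[0,0,1.5],0,0],[[0,0,1.5],0,0],[[0,0,1.5],0,0],[[0,0,1.5],0,0],[[0,0,1.5],0,0],[[0,0,1.5],0,0]]'
```

```text
time_s: 11.55
eef_pos: [0.4444, -0.144, 0.104]
tcp_rot: [-2.189, 0.069, 2.189]
contact_force: [2.3, 0.6, 4.1]
finger_gap: -0.002
time_s: 12.22
eef_pos: [0.4441, -0.1457, 0.116]
tcp_rot: [-2.189, 0.069, 2.19]
contact_force: [0.5, -0.1, 2.5]
finger_gap: 0.003
time_s: 12.88
eef_pos: [0.4441, -0.1455, 0.128]
tcp_rot: [-2.189, 0.069, 2.19]
contact_force: [-0.7, -0.4, 2.4]
finger_gap: 0.002
```

```bash
python3 -m crank '[[[0,0,1.5],0,0],[[0,0,1.5],0,0],[[0,0.3,1.5],0,0],[[0,0.3,1.5],0,0],[[0,0.3,1.5],0,0],[[0,0.3,1.5],0,0],[[0,0.3,1.5],0,0],[[0,0.3,1.5],0,0]]'; python3 - <<'E'
from h import *
b=capture('side')[:,:,::-1]
cv2.imwrite("pics/side10.png",cv2.resize(b[90:260,250:460],None,fx=3.5,fy=3.5,interpolation=2))
E
```

```text
time_s: 13.55
eef_pos: [0.4443, -0.1439, 0.1401]
tcp_rot: [-2.189, 0.069, 2.19]
contact_force: [-0.4, -1.7, 2.0]
finger_gap: 0.001
```

View pics/side10.png

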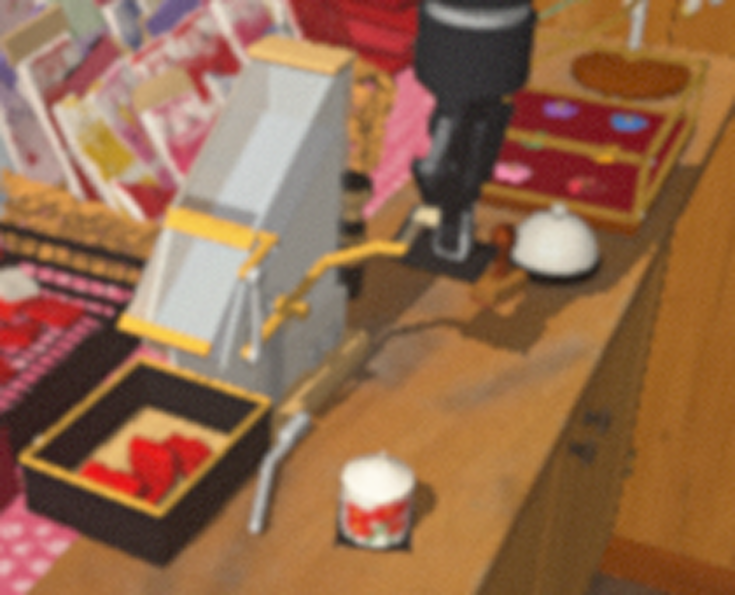

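The lid is nearly shut and still under the finger. I'll do the last part more slowly.

```bash
python3 -m crank '[[[0,0.2,1],0,0],[[0,0.2,1],0,0],[[0,0.2,1],0,0],[[0,0.2,1],0,0],[[0,0.2,1],0,0],[[0,0.2,1],0,0],[[0,0.2,1],0,0],[[0,0.2,1],0,0]]';python3 -m crank '[[[0,0.2,1],0,0],[[0,0.2,1],0,0],[[0,0.2,1],0,0],[[0,0.2,1],0,0],[[0,0.2,1],0,0],[[0,0.2,1],0,0],[[0,0.2,1],0,0],[[0,0.2,1],0,0]]';python3 -m crank '[[[0,0,1],0,0],[[0,0,1],0,0],[[0,0,1],0,0],[[0,0,1],0,0]]'; python3 -m crank '[[[0,0,1],0,0],[[0,0,1],0,0],[[0,0,1],0,0],[[0,0,1],0,0]]'; python3 -m crank '[[[0,0,1],0,0],[[0,0,1],0,0],[[0,0,1],0,0],[[0,0,1],0,0]]'
```

```text
time_s: 14.27
eef_pos: [0.4444, -0.1421, 0.148]
tcp_rot: [-2.189, 0.069, 2.189]
contact_force: [-0.7, -0.6, 1.0]
finger_gap: -0.004
time_s: 14.93
eef_pos: [0.4443, -0.1405, 0.156]
tcp_rot: [-2.189, 0.069, 2.189]
contact_force: [0.5, 2.1, 1.1]
finger_gap: -0.005
time_s: 15.27
eef_pos: [0.4443, -0.1406, 0.16]
tcp_rot: [-2.189, 0.069, 2.19]
contact_force: [0.6, 1.6, 1.1]
finger_gap: -0.001
time_s: 15.6
eef_pos: [0.4443, -0.1408, 0.164]
tcp_rot: [-2.189, 0.07, 2.19]
contact_force: [-0.4, -0.3, 0.1]
finger_gap: 0.003
time_s: 15.93
eef_pos: [0.4443, -0.1406, 0.168]
tcp_rot: [-2.189, 0.069, 2.19]
contact_force: [-0.9, 0.7, -0.6]
finger_gap: -0.001
```

Contact was lost gently at about z = 0.163. I'll rise clear, away from the dispenser, and check.

```bash
python3 -m crank '[[[0,0,5],0,0],[[0,0,15],0,0],[[-5,0,25],0,0],[[-20,-10,30],0,0],[[-30,-15,20],0,0],[[-30,-20,0],0,0],[[-20,-20,0],0,0],[[0,0,0],0,0]]'; python3 - <<'E'
from h import *
a=capture('top')[:,:,::-1]; b=capture('side')[:,:,::-1]
cv2.imwrite("pics/top11.png",cv2.resize(a[130:270,240:480],None,fx=3.3,fy=3.3,interpolation=2))
cv2.imwrite("pics/side11.png",cv2.resize(b[90:290,220:430],None,fx=3,fy=3,interpolation=2))
d=[]
for n,i in (('top',a),('side',b)):
    o=cv2.imread(f'pics/{n}0.png'); print(n)
T=lambda p:(p[0]/3.3+240-.35,p[1]/3.3+130-.35)
E
```

```text
time_s: 16.6
eef_pos: [0.3364, -0.2075, 0.2639]
tcp_rot: [-2.188, 0.076, 2.189]
contact_force: [0.8, -0.2, 0.8]
finger_gap: -0.002
top
side
```

View pics/top11.png

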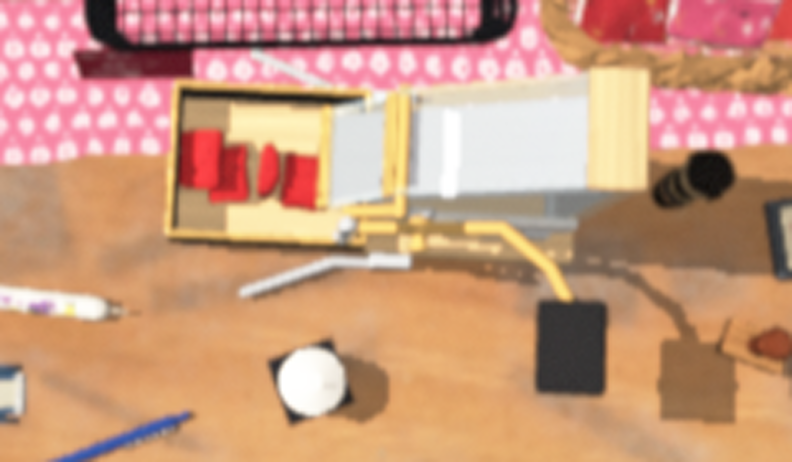

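View pics/side11.png

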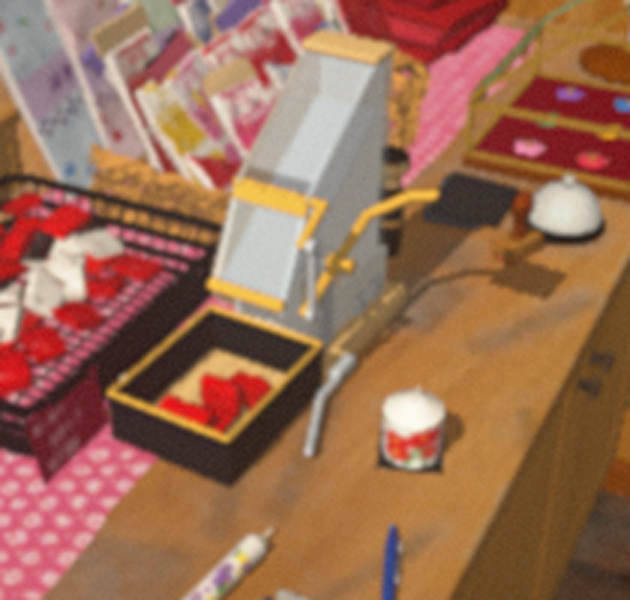

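The four sweets show in the tray (top view at (203,158), (232,175), (268,170) and (300,180)). The chute is empty, and the lid edge at (325,155) and paddle at (571,347) are back at their starting pixels. The tray has stayed home and the bystanders haven't moved.

```bash
python3 -c "
from station import *
print(job_done())"
```

```text
the job is handed in; nothing more can be done
None
```

The job is done and handed in at about 16.7 s of the 61 s allowed. `job_done()` reports no verdict, so what follows rests on my own checks.

- **Tray:** I pushed it by its outer wall with two fingertips until it stopped against the foot at about 25 N. Its outer wall then measured within about 1 mm of the home position along the push. Across the push it read 3.7 mm off, against about 3 mm of play between the rails; I put the rest down to measuring error.
- **Lever and sweets:** I pressed the paddle down to its stop (up to 19 N) and held it there for about 1 s. The sweets began sliding while the lid was only half open, and all four ended up in the tray.
- **Lid:** I eased it shut over about 5 s with the finger on the paddle until the force faded to zero.
- **Last pictures:** all four sweets are in the tray, one of them standing on edge. The chute is empty, and the lid and paddle are back at their starting positions. The candle and doll stand where they were, as does the part of the long candle in view, and the robot is clear of everything.

No check failed. I judged the lid fully shut from the pictures and the fading force, not from a direct angle reading.

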